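# Check that a dial comparator repeats by lifting its plunger

### The job

Three dial comparators stand on the bench, each with a part under its plunger. Check that the one set over the rectangular gauge block repeats: with the fingertips press the round pad of its lift lever down gently, nearly to its stop, so that the plunger stands clear of the block, then ease it slowly back up so that the plunger settles on the block without snapping; do this at least twice, then withdraw. Do not shift the block, do not touch the other two comparators or their parts, and leave the tools lying about where they are.

Things in the scene. Friction and masses are not known exactly. Their poses are not given: they have to be found in the camera images.
- block_stand: Bench dial comparator set over the rectangular gauge block, fixed to the bench: dark cast base 130 x 88 mm, a ground steel table whose top is 36 mm above the bench, a column at the back (top at 148 mm), a 61 mm round white dial facing the front. The three comparators are alike but for the height at which the dial is set. Origin on the bench straight below the plunger; own x points to the back (dial faces -x), y to the left seen from the front, z up.
- block_pad (a point): Centre of the upper face of the round black finger pad (26 mm across) on the lift lever of the comparator over the rectangular gauge block. The lever lies on top of the dial case and stands out to the comparator's left: pad centre 94 mm from the plunger's axis along the stand's +y, about 188 mm above the bench at rest. The pad is the highest thing there; nothing near it stands more than 30 mm higher.
- nut_stand: Bench dial comparator set over the hexagon nut, fixed to the bench: dark cast base 130 x 88 mm, a ground steel table whose top is 36 mm above the bench, a column at the back (top at 148 mm), a 61 mm round white dial facing the front. The three comparators are alike but for the height at which the dial is set. Origin on the bench straight below the plunger; own x points to the back (dial faces -x), y to the left seen from the front, z up.
- nut_pad (a point): Centre of the upper face of the round black finger pad (26 mm across) on the lift lever of the comparator over the hexagon nut. The lever lies on top of the dial case and stands out to the comparator's left: pad centre 94 mm from the plunger's axis along the stand's +y, about 181 mm above the bench at rest. The pad is the highest thing there; nothing near it stands more than 30 mm higher.
- bush_stand: Bench dial comparator set over the bush, fixed to the bench: dark cast base 130 x 88 mm, a ground steel table whose top is 36 mm above the bench, a column at the back (top at 148 mm), a 61 mm round white dial facing the front. The three comparators are alike but for the height at which the dial is set. Origin on the bench straight below the plunger; own x points to the back (dial faces -x), y to the left seen from the front, z up.
- bush_pad (a point): Centre of the upper face of the round black finger pad (26 mm across) on the lift lever of the comparator over the bush. The lever lies on top of the dial case and stands out to the comparator's left: pad centre 94 mm from the plunger's axis along the stand's +y, about 199 mm above the bench at rest. The pad is the highest thing there; nothing near it stands more than 30 mm higher.
- block_lever (a joint): Lift lever of the comparator over the gauge block: about 0 rad at rest (-0.03 to 0.01), 0.36 at its stop. Level pivot along the stand's x, 76 mm from the pad's centre: the pad sinks 76 mm x value, 27 mm in all, nearly straight down; the plunger rises 18 mm x value. Spring return, 0.5 N at the pad to start, 2.5 N at the stop; let go, it snaps back. Lifted means over 0.25 rad (pad 19 mm down).
- nut_lever (a joint): Lift lever of the comparator over the hexagon nut, same reading; about 0 at rest. To be left alone.
- bush_lever (a joint): Lift lever of the comparator over the bush, same reading; about 0 at rest. To be left alone.
- block_plunger: Measuring plunger of the comparator over the gauge block: upright steel rod 5 mm thick under the dial. Origin at its lower tip, which rests on the block's upper face. Pushed down onto the block by a spring, with 1 to 2 N.
- gauge_block: Plain ground steel block 50 x 75 x 25 mm lying flat and loose (0.5 to 0.9 kg) on the table of its comparator, under the plunger. Origin at the centre of its underside, z up.
- hex_nut: Plain steel hexagon nut, 34 mm across the flats, 18 mm high, lying loose on its comparator's table with the plunger on its upper face beside the thread. Origin at the centre of its underside.
- bush: Round steel bush, 42 mm across, 36 mm high, with a bore, loose on its comparator's table with the plunger on its upper rim. Origin at the centre of its underside.
- oiler: Green bench oiler, 65 mm across, 136 mm high with its thin spout, standing loose near the front edge. Origin at the centre of its underside.
- flux_tin: Round yellow tin with a grey lid, 66 mm across, 47 mm high, loose. Origin at the centre of its underside.
- pencil: Carpenter's pencil, 142 mm long, lying loose near the front edge. Origin at its middle.

How it is judged:
On the way, in this order (a step that is already met when the one before it is completed fails the run):
1. The plunger is lifted clear of the gauge block (value of joint block_lever above 0.25 rad), for 0.1 s.
2. It is back at rest on the block (value of joint block_lever between -0.04 and 0.03 rad and contact force between block_plunger and gauge_block above 0.5 N), for 0.1 s.
3. The plunger is lifted a second time (value of joint block_lever above 0.25 rad), for 0.1 s.
At the end, for the whole second after the job is handed in: After at least two lifts the lever is at rest back within about 0.03 rad of its start (-0.04 to 0.03 rad), the plunger bears on the gauge block, no part has shifted by more than 4 mm, the other two levers are at rest, and the tools lie within 10 mm of where they were (all of step 2 and velocity of joint block_lever between -0.05 and 0.05 rad/s and distance of each of gauge_block, hex_nut, bush from where it was at the start of the episode below 0.004 m and value of joint each of nut_lever, bush_lever below 0.03 rad and distance of each of oiler, flux_tin, pencil from where it was at the start of the episode below 0.01 m); the robot touches nothing.
It fails at once if The lever or its comparator is pressed hard (over 18 N) (contact force between any of the fingers, the arm and block_stand above 18 N).
It fails at once if The lever snaps back: it rises faster than 1.2 rad/s (about 90 mm/s at its pad) (velocity of joint block_lever below -1.2 rad/s).
It fails at once if Another comparator is touched or its lever pressed (contact force between any of the fingers, the arm and nut_stand above 1.5 N or contact force between any of the fingers, the arm and bush_stand above 1.5 N or value of joint any of nut_lever, bush_lever above 0.05 rad).
It fails at once if The gauge block, the nut or the bush is shifted or lifted by more than 4 mm, or the lever is pulled up (distance of any of gauge_block, hex_nut, bush from where it was at the start of the episode above 0.004 m or value of joint block_lever below -0.06 rad).
It fails at once if A tool or tin lying about is moved by more than 10 mm (distance of any of oiler, flux_tin, pencil from where it was at the start of the episode above 0.01 m).
It also fails if it takes over 42 s, if anything falls off the work surface, if the arm or the gripper's body presses on something with over 40 N, if the wrist force passes 120 N, or if a joint passes its speed limit or range.

### The arm

A 6-joint arm with a two-finger parallel gripper is mounted at the origin on a cart in front of the work surface, level with it; the furniture and walls round the work are solid. World frame = base frame: x ahead of the robot, y to its left, z up, the work surface at z = 0. Lengths are in m, angles in rad, forces in N, time in s.
With the tool pointing down it reaches from about 0.3 to 0.775 m from the base axis. Payload 14.6 kg.
Tool frame: the origin (TCP) lies at the centre of the arm's flange, where the gripper is bolted on; the fingertips stand 199 mm ahead of it and the grasp point (between the pads) lies 180 mm ahead of it; z points along the fingers, y is the line along which they close (so a half turn about z gives the same grasp; the last joint's range is limited). The gripper opens to 94 mm and grips with 3 to 60 N. Pads are 16 mm wide; open, the fingers measure 119 mm over their backs; the gripper's body (75 mm by 177 mm) begins 78 mm behind the grasp point.
Start: joints at [1.163, 0.3, 1.521, -0, 1.321, -0.067], TCP at [0.184, 0.518, 0.405] pointing down, gripper open.
Joint ranges: [-3.03, 3.03], [-0.79, 2.21], [0.23, 2.52], [-1.04, 4.18], [0, 3.07], [-2.55, 2.55]. Speed limits (rad/s): [2.22, 2.22, 2.57, 3.14, 3.14, 3.14].

### API

Orientations are given as [roll, pitch, yaw] about the fixed x, y, z axes, in that order (R = Rz(yaw) Ry(pitch) Rx(roll)).
In Python, from station import ctrl gives the robot as it stands. The module is installed in compiled form; this text tells all that it offers.
- The arm moves only by the tool servo_tool, never from a script. Its argument "motion" is a list of rows, each a list of 5 numbers: the closure, from 0 (fully open) to 1 (shut), then the shift along the world's x, y, z in cm, then the turn about the world's z in degrees. A call has 1 to 20 rows; each row is the pose to reach, as a shift and turn from the pose commanded when the call began; what a row does not reach only later rows make up. A row lasts 1/8 s, in which the tool goes at most 62.5 mm and 10.7 degrees, less where a joint would pass 70% of its speed; a pose out of reach is approached as far as the arm can. A call with a gripper value outside its range is refused whole. The fingers move at their own pace and stop on an object; "squeeze" is the grip in N (left out, the last holds). Time passes only in rows, so rows that repeat a pose let the fingers close. It gives the time, the measured TCP pose, the force, the opening and the grip force at its end, in the units of the state.
- ctrl.get_obs(): the state, without advancing time (a new reading comes with each control period).
- ctrl.camera(name): name is "side" or "top"; returns a dict with "image" (400x640x3 uint8, red, green, blue), "fx", "fy", "cx", "cy" (pixels), "camera_from_world" (4x4, takes a point from world to camera coordinates). Camera axes: x right, y up, looking along -z (the intrinsics and any distortion apply to the point x, -y, -z); pixel columns grow to the right and rows downward; lengths in m; the calibration is good to about 2 mm. A picture is of the moment at which its call begins. There is no depth.
- ctrl.hand_in(): hands the job in; it is judged then, once.
The state is a dict: "time_s": time; "qpos": joint angles; "joint_vel": joint speeds; "tau": joint torques, N m; "ee_pos": TCP position; "eef_rot": TCP orientation; "force": force on the tool from outside, world axes, zero at the start; "moment": the same for the moment, N m; "grip_width": finger opening in m; "grip_force": force on a finger pad.
Only numpy, scipy, OpenCV 4.12 (cv2) and the standard library are available. Lean on these libraries where they do the work, as an engineer would, in place of code of your own. Each camera call takes 0.05 s, during which the arm holds its last target. There are 200 camera calls.

## Working session

There is one attempt and no reset: what is moved stays moved. The work goes in short steps, Python scripts to look and compute and a tool call to move; the robot and the scene stay as the last step left them, time stands still between calls to the robot, and variables do not carry over. Pictures are saved under pics/ and viewed, at most 10 in all, crops included, and the job is handed in when it is done.

Besides the shell and the picture viewer there is one more tool, called after "Emit:" by a JSON object that holds its "fn" and its "kwargs". servo_tool: Moves the arm, as the interface text tells. Its arguments: {"type":"object","properties":{"motion":{"type":"array","items":{"type":"array","items":{"type":"number"}}},"squeeze":{"type":"number"}},"required":["motion"]}

```bash
mkdir -p pics; cat > h.py <<'E'
import numpy as np, cv2, pickle
from station import ctrl
def snap(n,tag):
    c=ctrl.camera(n); cv2.imwrite(f'pics/{tag}.png',c['image'][:,:,::-1]); pickle.dump(c,open(f'{tag}.pkl','wb')); return c
def ray(c,u,v):
    T=np.array(c['camera_from_world']); R=T[:3,:3]; o=-R.T@T[:3,3]
    d=R.T@np.array([(u-c['cx'])/c['fx'],-(v-c['cy'])/c['fy'],-1.]); return o,d/np.linalg.norm(d)
def onz(c,u,v,z):
    o,d=ray(c,u,v); return o+d*(z-o[2])/d[2]
def proj(c,p):
    q=np.array(c['camera_from_world'])@np.append(p,1); return np.array([c['cx']+c['fx']*q[0]/-q[2], c['cy']+c['fy']*-q[1]/-q[2]])
def tri(c1,p1,c2,p2):
    o1,d1=ray(c1,*p1);o2,d2=ray(c2,*p2)
    s=np.linalg.lstsq(np.c_[d1,-d2],o2-o1,rcond=None)[0]
    a=o1+s[0]*d1;b=o2+s[1]*d2; return (a+b)/2,np.linalg.norm(a-b)
E
python3 - <<'E'
from h import *
for n in('top','side'):
    c=snap(n,n+'0'); o,d=ray(c,c['cx'],c['cy']); print(n,o,d,c['fx'],[k for k in c if k!='image'])
print(ctrl.get_obs())
E
```

```text
top [0.25674415 0.04930174 1.47835339] [ 0.15956687 -0.01546596 -0.98706596] 427.5798662157672 ['fx', 'fy', 'cx', 'cy', 'camera_from_world']
side [ 0.47527484 -1.01863547  0.62007836] [-0.02174636  0.90707895 -0.42039847] 471.74428444299116 ['fx', 'fy', 'cx', 'cy', 'camera_from_world']
{'time_s': 0.1, 'qpos': array([ 1.16338729e+00,  3.00415041e-01,  1.52146555e+00, -1.41166294e-05,
        1.32068934e+00, -6.66088493e-02]), 'joint_vel': array([ 6.51139636e-04, -1.12046171e-04, -1.53535041e-03, -2.62020892e-04,
       -1.89706065e-03,  8.45610972e-05]), 'tau': array([ 1.82260206e-03, -5.32642508e+01, -3.53282726e+01,  7.08828284e-02,
        2.35389947e-02, -8.43940393e-05]), 'ee_pos': array([0.18383442, 0.5183499 , 0.40416585]), 'eef_rot': array([-3.14061663e+00, -5.14035710e-05,  2.80079594e+00]), 'force': array([ 0.51408211, -0.80120437,  0.37269772]), 'moment': array([0.01927515, 0.025343  , 0.07433422]), 'grip_force': 0.0, 'grip_width': 0.0937049966705696}
```

View pics/top0.png

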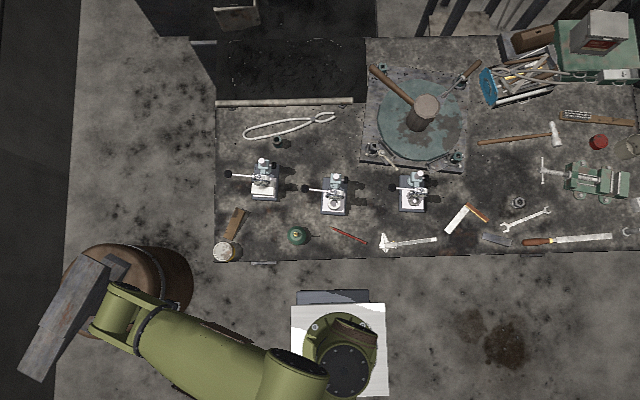

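View pics/side0.png

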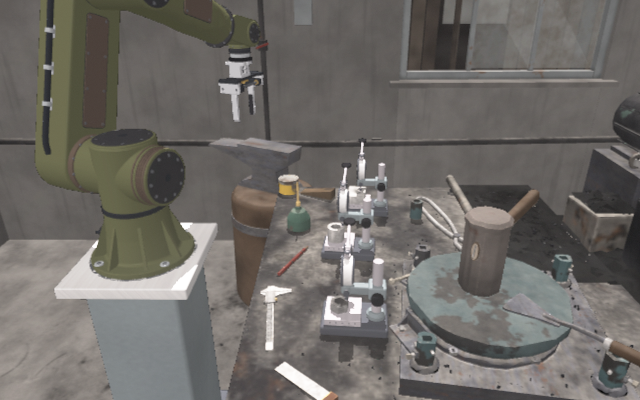

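The top view shows three stands, with pads near (228,174), (305,189) and (392,188). The nearest stand in the side view, at (350,300), seems to hold a rectangular block. I'll zoom in to check.

```bash
python3 - <<'E'
from h import *
t=cv2.imread('pics/top0.png');s=cv2.imread('pics/side0.png')
a=cv2.resize(t[150:220,215:445],None,fx=3.4,fy=3.4,interpolation=cv2.INTER_CUBIC)
b=cv2.resize(s[130:345,310:400],None,fx=2.7,fy=2.7,interpolation=cv2.INTER_CUBIC)
cv2.imwrite('pics/ta.png',a);cv2.imwrite('pics/sb.png',b);print(a.shape,b.shape)
E
```

```text
(238, 782, 3) (580, 243, 3)
```

View pics/ta.png

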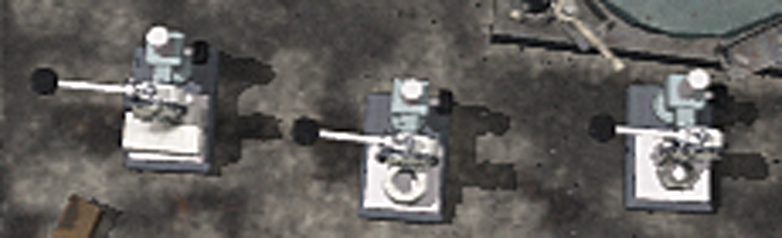

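View pics/sb.png

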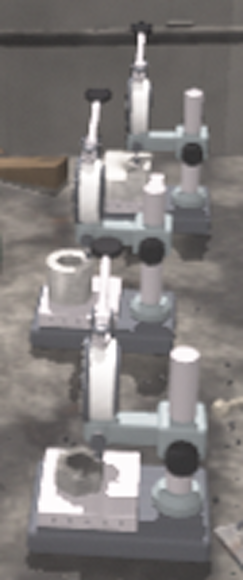

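The right (near) stand has the hex nut, the middle one the bush. The left (far) one carries the wide rectangular block. Its pad is at about (228,174) in top and (362,140) in side. Next I'll measure it.

```bash
cat >> h.py <<'E'
def dark(c,u,v,r=8,th=45):
    im=c['image'][v-r:v+r+1,u-r:u+r+1].max(2); m=(im<th).astype(np.uint8)
    n,l,s,ce=cv2.connectedComponentsWithStats(m); 
    k=1+np.argmax(s[1:,4]) ; return ce[k]+[u-r,v-r], s[k]
E
python3 - <<'E'
from h import *
t=pickle.load(open('top0.pkl','rb'));s=pickle.load(open('side0.pkl','rb'))
for n,z,a,b in(('block',.188,(228,174),(362,140)),('bush',.199,(305,189),(346,165)),('nut',.181,(392,188),(350,221))):
    p,st=dark(t,*a); q,sq=dark(s,*b)
    print(n,p,st,q,sq); print('  onz',onz(t,*p,z-.004),'tri',tri(t,p,s,q))
P=onz(t,228,174,.188); R=np.array(t['camera_from_world'])
# stand yaw: block dial/lever; column top
for n,uv,z in(('blockcol',(215+160/3.4,150+38/3.4),.148),('levroot',(215+130/3.4,150+88/3.4),.19)): print(n,onz(t,*uv,z))
for n,uv in(('oiler',(298,235)),('tin',(225,250))): print(n,onz(t,*uv,.03))
E
```

```text
Traceback (most recent call last):
  File "h.py", line 19, in dark
    k=1+np.argmax(s[1:,4]) ; return ce[k]+[u-r,v-r], s[k]
        ~~~~~~~~~^^^^^^^^^
ValueError: attempt to get argmax of an empty sequence
```

```bash
sed -i 's/m=(im<th).astype(np.uint8)/m=(im<(im.min()*.55+np.median(im)*.45)).astype(np.uint8)/' h.py
python3 - <<'E'
from h import *
t=pickle.load(open('top0.pkl','rb'));s=pickle.load(open('side0.pkl','rb'))
for n,z,a,b in(('block',.188,(228,174),(362,140)),('bush',.199,(305,189),(346,165)),('nut',.181,(392,188),(350,221))):
    p,st=dark(t,*a,r=6); q,sq=dark(s,*b,r=6)
    print(n,p,st,q,sq); print('  onz',onz(t,*p,z-.004),'tri',tri(t,p,s,q))
for n,uv,z in(('blockcol',(215+160/3.4,150+38/3.4),.148),('levroot',(215+130/3.4,150+88/3.4),.19)): print(n,onz(t,*uv,z))
for n,uv in(('oiler',(298,235)),('tin',(225,250))): print(n,onz(t,*uv,.03))
E
```

```text
block [229.35714286 172.64285714] [ 4  2  6  7 14] [365.45833333 142.83333333] [ 7  5  6  7 24]
  onz [0.56788157 0.32765481 0.184     ] tri (array([0.57351403, 0.32944231, 0.17662896]), np.float64(0.007507397527521559))
bush [304.77272727 188.11363636] [ 3  2  7  8 44] [346.07894737 164.84210526] [ 2  4  9  5 38]
  onz [0.51073625 0.0951298  0.195     ] tri (array([0.51153616, 0.09513149, 0.19638346]), np.float64(0.002108387206380218))
nut [392.82608696 187.26086957] [ 3  2  7  7 23] [353.53333333 222.33333333] [ 7  5  6  5 15]
  onz [ 0.5097056  -0.17760745  0.177     ] tri (array([ 0.51511454, -0.17772243,  0.17598259]), np.float64(0.010241124805076817))
blockcol [0.61137847 0.23143272 0.148     ]
levroot [0.55429283 0.25300376 0.19      ]
oiler [0.38224871 0.1272787  0.03      ]
tin [0.33862434 0.37338048 0.03      ]
```

```bash
python3 - <<'E'
from h import *
t=pickle.load(open('top0.pkl','rb'));s=pickle.load(open('side0.pkl','rb'))
g=lambda c,u,v:print(c['image'][v-6:v+7,u-7:u+8].max(2))
g(t,228,174);g(s,362,140)
E
```

```text
[[ 64  64  66  73  79  94  95 100  92  80  76  87  82  75  74]
 [ 65  67  75  81  87 106 119 118 104 101 103 104 103  86  77]
 [ 70  76  78  92  62  37  30  27  35  71 109 117 117  93  85]
 [ 66  82  79  61  40  31  37  36  30  22  66 112 116 105  96]
 [ 62  71  74  49  38  42  33  38  41  38  23  97 110 109 111]
 [ 65  69  64  45  35  38  43  40  42  33  10 119 114  90  87]
 [ 64  67  70  57  43  38  39  39  39  32   1 255 255 255 255]
 [ 64  69  84  57  40  36  40  35  39  31  19 130 167 187 195]
 [ 69  69  78  60  42  44  39  40  35  24  66 107  94  90  84]
 [ 67  71  69  74  72  44  28  18  45  41  89 108 101  92  86]
 [ 72  76  72  68  68  82  99 100  94  89  92  98 101 101 100]
 [ 76  78  68  71  70  78  76  74  81  84  86  89 110 114 103]
 [ 70  69  75  74  70  69  70  69  79  82  84  86  86  86  80]]
[[103 103 104 104 103 104 104 103 103 103 103 104 103 101 103]
 [103 104 103 104 103 103 103 103 104 104 103 103 102 101 101]
 [104 104 103 104 102 103 103 103 103 102 104 103 101 102 102]
 [103 104 104 103 103 102  97  92  97 102 102 102 102 102 103]
 [103 104 104  96  92  93  75  55  78  94  92  97 101 102 102]
 [105 104 105  82  62  70  70  71  70  70  59  85 107 105 106]
 [114 112 108  85  66  69  71  69  70  68  63  95 116 117 118]
 [114 107  96  80  59  58  88  89  64  54  46  84 106 106 106]
 [ 87  86  85  84  70  52 169 187 112  51  48  68  81  76  77]
 [ 67  67  65  65  65  63 233 249 185  62  62  62  60  61  61]
 [ 64  61  63  62  61  61 232 250 194  58  59  58  56  57  57]
 [ 59  60  60  61  61  59 231 250 191  57  55  55  54  55  59]
 [ 72  70  73  73  72  71 232 237 129  71  71  71  71  74  79]]
```

```bash
python3 - <<'E'
from h import *
t=pickle.load(open('top0.pkl','rb'));s=pickle.load(open('side0.pkl','rb'))
P=onz(t,227.9,173.6,.186);print(P,tri(t,(227.9,173.6),s,(362.1,139.8)),proj(s,P))
# lever line direction in top picture
im=t['image'].max(2)
us=np.arange(235,249); vs=[166+np.average(np.arange(18),weights=np.clip(im[166:184,u].astype(float)-150,0,None)+1e-6) for u in us]
print(np.round(vs,1)); a,b=np.polyfit(us[:10],vs[:10],1); A=onz(t,232,a*232+b,.185);B=onz(t,246,a*246+b,.185);d=(A-B)/np.linalg.norm(A-B);print('dir',A,B,d, 'plunger',A-d*0)
o=ctrl.get_obs();e=o['ee_pos'];print('shift to pad cm',(P-e)*100, np.degrees(o['eef_rot']))
E
```

```text
[0.56448844 0.33168887 0.186     ] (array([0.56581955, 0.3317857 , 0.18590621]), np.float64(0.0025464610101180525)) [361.2364159  139.87825496]
[174.3 174.5 174.5 174.5 174.5 174.6 174.8 174.9 175.1 175.2 175.3 175.5
 175.5 175.5]
dir [0.56313521 0.31926361 0.185     ] [0.55786314 0.27609838 0.185     ] [0.12123593 0.99262372 0.        ] plunger [0.56313521 0.31926361 0.185     ]
shift to pad cm [ 38.06540163 -18.66610272 -21.8165854 ] [-1.79944078e+02 -2.94520767e-03  1.60473787e+02]
```

Both views agree on the pad at (0.565, 0.332, 0.187), and its height and reach are plausible. I'll go above it with the fingers shut and the closing line turned across the lever.

Emit:
{"fn": "servo_tool", "kwargs": {"motion": [[1,0,0,4,0],[1,4,-2,4,-8],[1,8,-4,4,-16],[1,12,-6,4,-24],[1,16,-8,4,-32],[1,20,-10,4,-40],[1,24,-12,4,-48],[1,28,-14,4,-56],[1,32,-16,4,-64],[1,36,-17.5,4,-72],[1,38.1,-18.6,4,-78],[1,38.1,-18.6,4,-78],[1,38.1,-18.6,4,-78],[1,38.1,-18.6,4,-78]], "squeeze": 10}}

```text
time_s: 1.85
ee_pos: [0.564, 0.333, 0.4449]
eef_rot: [3.141, -0.0, 1.442]
force: [0.0, -0.6, 0.4]
grip_width: 0.0009
grip_force: 0.0
```

```bash
python3 - <<'E'
from h import *
o=ctrl.get_obs();print(o['time_s'],o['ee_pos'],np.degrees(o['eef_rot']),o['force'],o['grip_width'])
t=snap('top','top1');s=snap('side','side1')
e=o['ee_pos']-[0,0,.199];print(proj(t,e),proj(s,e),proj(s,[.565,.332,.187]))
a=cv2.resize(s['image'][90:170,310:420],None,fx=4,fy=4,interpolation=cv2.INTER_CUBIC)
b=cv2.resize(t['image'][130:210,195:305],None,fx=4,fy=4,interpolation=cv2.INTER_CUBIC)
cv2.imwrite('pics/c1.png',np.hstack([a,b])[:, :800,::-1] if 0 else np.vstack([cv2.resize(a,(400,290)),cv2.resize(b,(400,290))])[:,:,::-1])
E
```

```text
1.85 [0.56403031 0.33299676 0.44489533] [ 1.79994259e+02 -7.40885888e-03  8.26007729e+01] [ 0.01211756 -0.55193141  0.3971918 ] 0.0008533546991038381
[223.04208257 169.15748153] [361.61807053 120.11923954] [361.41169525 139.52371149]
```

View pics/c1.png

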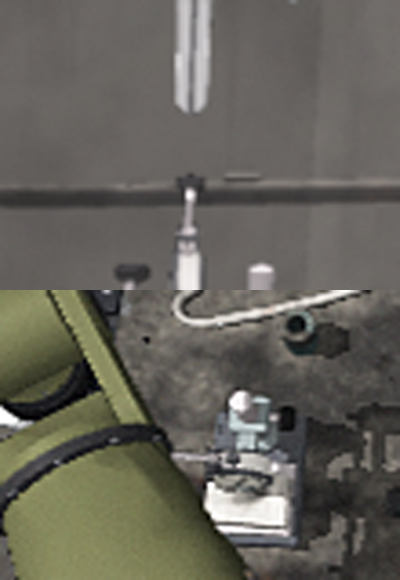

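The side view has the tips at about (363,120), straight above the pad at (362,140), which matches the prediction. Now I'll lower gently.

Emit:
{"fn": "servo_tool", "kwargs": {"motion": [[1,0.1,0,-2,0],[1,0.1,0,-4,0],[1,0.1,0,-5,0],[1,0.1,0,-5.3,0],[1,0.1,0,-5.5,0],[1,0.1,0,-5.7,0],[1,0.1,0,-5.9,0],[1,0.1,0,-6.1,0],[1,0.1,0,-6.3,0],[1,0.1,0,-6.5,0],[1,0.1,0,-6.7,0],[1,0.1,0,-6.7,0],[1,0.1,0,-6.7,0]]}}

```text
time_s: 3.58
ee_pos: [0.5658, 0.3323, 0.3777]
eef_rot: [3.142, 0.0, 1.439]
force: [-0.1, 0.8, 1.0]
grip_width: 0.0006
grip_force: 0.6
```

```bash
python3 - <<'E'
from h import *
o=ctrl.get_obs();print(o['ee_pos'],o['ee_pos'][2]-.199,o['force'],o['moment'])
s=snap('side','side2')
cv2.imwrite('pics/c2.png',cv2.resize(s['image'][105:190,320:410],None,fx=6,fy=6,interpolation=cv2.INTER_CUBIC)[:,:,::-1])
E
```

```text
[0.56583756 0.33233136 0.37772633] 0.17872632717132053 [-0.09079351  0.82180159  0.95418152] [0.01405636 0.03889056 0.0114214 ]
```

View pics/c2.png

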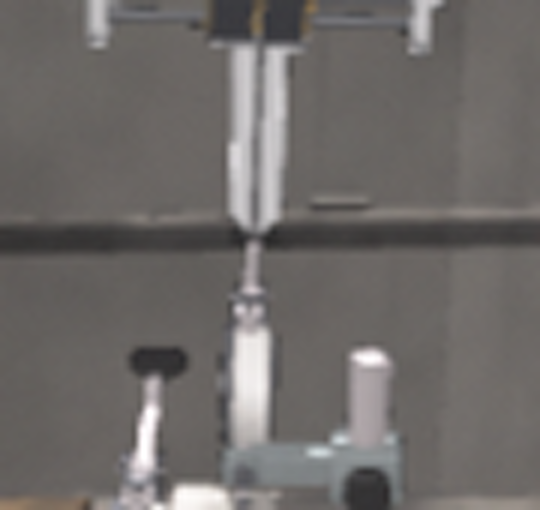

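The tips are on the pad and it is sinking; the lever foreshortens at about (362,150). I'll press on in small steps.

Emit:
{"fn": "servo_tool", "kwargs": {"motion": [[1,0,0,-0.2,0],[1,0,0,-0.4,0],[1,0,0,-0.6,0],[1,0,0,-0.8,0],[1,0,0,-1.0,0],[1,0,0,-1.1,0],[1,0,0,-1.2,0],[1,0,0,-1.2,0],[1,0,0,-1.2,0],[1,0,0,-1.2,0]]}}

```text
time_s: 4.88
ee_pos: [0.5658, 0.3324, 0.3657]
eef_rot: [3.142, 0.0, 1.439]
force: [0.5, 1.4, 2.3]
grip_width: 0.0008
grip_force: 1.2
```

```bash
python3 - <<'E'
from h import *
o=ctrl.get_obs();print(o['ee_pos'],o['ee_pos'][2]-.199,o['force'],o['moment'])
s=snap('side','side3');t=snap('top','top3')
a=cv2.resize(s['image'][105:190,320:410],None,fx=6,fy=6,interpolation=cv2.INTER_CUBIC)
cv2.imwrite('pics/c3.png',a[:,:,::-1])
E
```

```text
[0.56582608 0.33236667 0.36567791] 0.16667791299444285 [0.49924627 1.4323211  2.34888196] [ 0.23015074  0.06955389 -0.00073516]
```

View pics/c3.png

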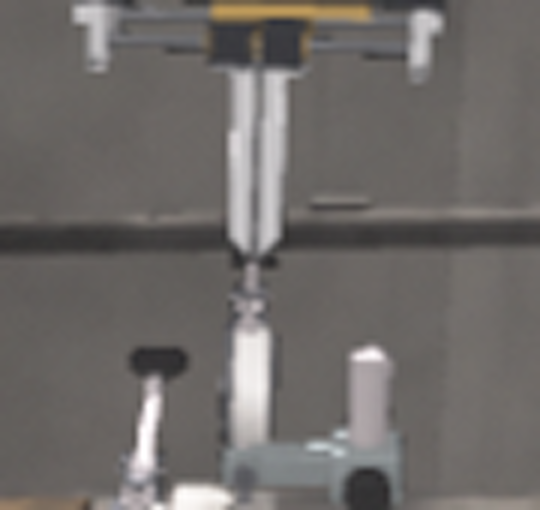

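The pad rim now shows at about (362,148), roughly 8 px (about 22 mm) lower than at rest. Force is about 2 N with no sign of the stop. One more millimetre, then hold.

Emit:
{"fn": "servo_tool", "kwargs": {"motion": [[1,0,0,-0.05,0],[1,0,0,-0.1,0],[1,0,0,-0.1,0],[1,0,0,-0.1,0]]}}

```text
time_s: 5.48
ee_pos: [0.5658, 0.3323, 0.3646]
eef_rot: [-3.142, 0.0, 1.439]
force: [0.6, 1.3, 2.8]
grip_width: 0.0004
grip_force: 1.2
```

Emit:
{"fn": "servo_tool", "kwargs": {"motion": [[1,0,0,-0.05,0],[1,0,0,-0.05,0],[1,0,0,0.1,0],[1,0,0,0.3,0],[1,0,0,0.5,0],[1,0,0,0.7,0],[1,0,0,0.9,0],[1,0,0,1.1,0],[1,0,0,1.3,0],[1,0,0,1.5,0],[1,0,0,1.7,0],[1,0,0,1.9,0],[1,0,0,2.1,0],[1,0,0,2.25,0],[1,0,0,2.4,0],[1,0,0,2.6,0],[1,0,0,2.8,0],[1,0,0,3.0,0],[1,0,0,3.0,0],[1,0,0,3.0,0]]}}

```text
time_s: 7.98
ee_pos: [0.5658, 0.3324, 0.3946]
eef_rot: [-3.142, 0.0, 1.439]
force: [0.1, -0.3, 0.6]
grip_width: 0.0007
grip_force: 0.0
```

```bash
python3 - <<'E'
from h import *
o=ctrl.get_obs();print(o['ee_pos'],o['ee_pos'][2]-.199,o['force'])
s=snap('side','side4');s0=pickle.load(open('side0.pkl','rb'))
print(s['image'][133:150,355:370].max(2))
f=lambda x:cv2.resize(x['image'][105:190,330:400],None,fx=5.5,fy=6,interpolation=cv2.INTER_CUBIC)
cv2.imwrite('pics/c4.png',np.hstack([f(s0),f(s)])[:,:,::-1])
E
```

```text
[0.56581459 0.33236497 0.39459956] 0.19559956341197687 [ 0.08814111 -0.31466819  0.60375756]
[[107 106 106 191 218 200 180 131 159 199 199 166 114 105 104]
 [105 106 105 188 215 198 180 130 159 198 199 162 111 104 104]
 [106 107 106 161 196 198 174 123 160 199 189 148 105 105 104]
 [106 105 107 107 151 190 172 120 160 190 147 106 104 105 105]
 [106 106 105 104 106 151 152 103 145 146 107 105 104 105 103]
 [106 106 106  99  93  94  90  85  89  94  95 100 105 105 105]
 [106 107 106  82  49  50  52  60  59  51  48  86 109 108 110]
 [117 113 110  85  53  51  50  52  51  50  52  96 119 120 120]
 [116 108  98  81  59  53  69  68  56  52  48  87 108 108 109]
 [ 89  88  88  87  73  55 115 129  87  52  47  70  82  81  81]
 [ 70  70  70  68  67  66 154 179 121  64  64  62  63  62  63]
 [ 66  65  64  65  62  62 153 180 122  61  61  59  60  59  60]
 [ 62  62  62  62  61  60 152 177 120  58  58  57  55  59  61]
 [ 74  74  75  74  76  75 154 161  99  74  72  72  72  76  81]
 [ 99  99 100 101 100 101 161 159 108 103 103 103 103 104 106]
 [ 98  97  99  99 100 100 158 158 108 102 102 103 103 104 105]
 [ 97  97  98 100 100 109 160 155 108 103 103 103 104 102 104]]
```

View pics/c4.png

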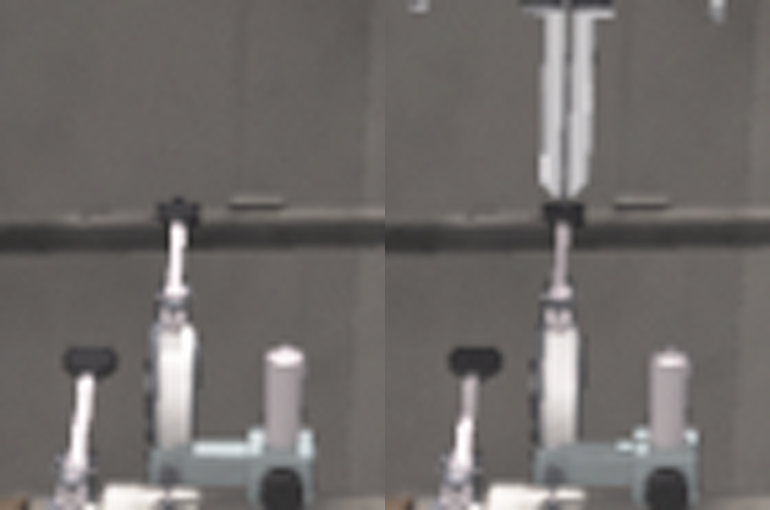

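In side the pad is back at its starting row (about 140), the same as the first picture, with the tips clear above it. Second lift now, slightly deeper.

Emit:
{"fn": "servo_tool", "kwargs": {"motion": [[1,0,0,-0.5,0],[1,0,0,-0.7,0],[1,0,0,-0.9,0],[1,0,0,-1.1,0],[1,0,0,-1.3,0],[1,0,0,-1.5,0],[1,0,0,-1.7,0],[1,0,0,-1.9,0],[1,0,0,-2.1,0],[1,0,0,-2.3,0],[1,0,0,-2.5,0],[1,0,0,-2.7,0],[1,0,0,-2.9,0],[1,0,0,-3.0,0],[1,0,0,-3.05,0],[1,0,0,-3.1,0],[1,0,0,-3.1,0],[1,0,0,-3.1,0]]}}

```text
time_s: 10.28
ee_pos: [0.5658, 0.3323, 0.3637]
eef_rot: [3.142, 0.0, 1.439]
force: [-0.5, 0.3, 2.0]
grip_width: 0.0004
grip_force: 1.2
```

```bash
python3 - <<'E'
from h import *
o=ctrl.get_obs();print(o['ee_pos'],o['force'],o['moment'])
s=snap('side','side5');print(s['image'][140:156,355:370].max(2))
for th in(0,.2,.25,.3,.35):
    print(th,[proj(s,[.565-.12*.076*(1-np.cos(th)),.332-.076*(1-np.cos(th))-i*.013*np.cos(th),.187-.076*np.sin(th)+i*.013*np.sin(th)])[1].round(1) for i in(-1,0,1)])
E
```

```text
[0.56584398 0.33232984 0.36369915] [-0.4645444   0.30617615  1.98555338] [-0.01539098  0.04667672  0.01204124]
[[117 113 109 164 198 198 165 110 159 198 199 149 101 120 120]
 [117 108  99 160 199 198 165 114 162 199 198 149  92 109 107]
 [ 89  87  87 158 199 198 166 126 168 199 198 148  75  79  80]
 [ 68  69  68 154 198 198 164 126 170 198 198 147  62  62  63]
 [ 65  64  63 154 197 198 159 119 171 198 202 151  59  59  59]
 [ 62  62  61 138 188 199 154 113 170 198 195 141  55  57  59]
 [ 75  74  75  75 143 190 154 112 169 189 136  71  73  77  81]
 [ 99 100  99  94  92 149 142 111 155 141  91  99 103 103 104]
 [ 98  99  99  78  51  88 100 106  97  63  45  80 103 104 107]
 [ 98  99 100  77  49  56 107 111  71  47  60  89 102 103 104]
 [ 96  97  99  82  64  74 142 145  91  67  88 102 103 103 102]
 [ 97  97  99  99  96 100 144 140  99  98 101 103 103 103 103]
 [ 97  97  99  95  81 105 136 125  94  91 102 103 103 102 103]
 [ 98  99  99  96 101 108 109 110 109 104 103 103 102 101 102]
 [ 99  97  99 117 130 124 120 117 103 103 107 102 102 102 101]
 [ 99  98 100  82 124 160 165 175 144  99 101 102 102 101  99]]
0 [np.float64(138.2), np.float64(139.5), np.float64(140.9)]
0.2 [np.float64(144.0), np.float64(144.5), np.float64(145.1)]
0.25 [np.float64(145.5), np.float64(145.8), np.float64(146.1)]
0.3 [np.float64(147.0), np.float64(147.1), np.float64(147.2)]
0.35 [np.float64(148.4), np.float64(148.4), np.float64(148.3)]
```

The image puts the lever at about 0.32 rad: lifted, and just short of the stop. Now ease it back slowly, then withdraw upward.

Emit:
{"fn": "servo_tool", "kwargs": {"motion": [[1,0,0,0.2,0],[1,0,0,0.4,0],[1,0,0,0.6,0],[1,0,0,0.8,0],[1,0,0,1.0,0],[1,0,0,1.2,0],[1,0,0,1.4,0],[1,0,0,1.6,0],[1,0,0,1.8,0],[1,0,0,2.0,0],[1,0,0,2.2,0],[1,0,0,2.35,0],[1,0,0,2.5,0],[1,0,0,2.7,0],[1,0,0,3.0,0],[1,0,0,4.0,0],[1,0,0,6.0,0],[1,0,0,8.0,0],[1,0,0,10.0,0],[1,0,0,10.0,0]]}}

```text
time_s: 12.82
ee_pos: [0.5657, 0.3323, 0.4656]
eef_rot: [3.139, -0.002, 1.439]
force: [0.1, 0.3, 0.2]
grip_width: 0.0004
grip_force: 0.0
```

```bash
python3 - <<'E'
from h import *
s=snap('side','side6');s0=pickle.load(open('side0.pkl','rb'))
print(s['image'][136:146,355:370].max(2)); d=np.abs(s['image'].astype(int)-s0['image']).max(2)[150:345,270:400]; print((d>90).sum())
print(ctrl.get_obs()['ee_pos'],ctrl.get_obs()['force'])
E
```

```text
[[106 107 106 106 106 105 105 104 106 105 105 105 104 103 104]
 [106 105 105 106 105 103  99  92 100 105 104 105 105 103 104]
 [106 104 104  99  94  97  78  56  81  97  94  98 104 104 105]
 [107 107 107  82  64  71  73  71  71  72  60  86 108 109 108]
 [116 113 110  86  66  72  70  71  70  68  64  97 120 121 120]
 [115 107  98  81  60  60  91  91  65  55  47  86 109 108 107]
 [ 88  88  86  86  71  52 171 189 114  53  49  70  82  79  79]
 [ 69  68  69  67  66  66 235 250 187  63  63  61  62  61  61]
 [ 64  65  65  63  63  61 235 250 185  60  60  57  57  58  58]
 [ 61  61  62  62  62  59 234 246 159  59  57  55  55  57  59]]
38
[0.56573479 0.33233377 0.46405977] [ 0.32730392  0.64790463 -0.27832671]
```

The pad image matches the starting one pixel for pixel, so I'm handing in.

```bash
python3 -c "
from station import ctrl
print(ctrl.hand_in())"
```

```text
the job is handed in; nothing more can be done
None
```

I pressed the lift lever of the comparator over the gauge block down nearly to its stop and eased it back twice. The gripper is withdrawn, the pad is back where it started in the side view, and the job is handed in; no verdict was returned.

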